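# Turn the divider leaf of a ring binder

### The arm

A 7-joint arm with a two-finger parallel gripper is mounted at the origin on the work surface; the furniture and walls round the work are solid. World frame = base frame: x ahead of the robot, y to its left, z up, the work surface at z = 0. Lengths are in m, angles in rad, forces in N, time in s.
With the tool pointing down it reaches from about 0.4 to 0.85 m from the base axis. Payload 4.5 kg.
Tool frame: the origin (TCP) lies between the finger pads; the fingertips stand 11 mm ahead of it and the grasp point (between the pads) lies 8 mm behind it; z points along the fingers, y is the direction in which the jaws open and shut (so a half turn about z gives the same grasp; the last joint's range is limited). The gripper opens to 88 mm and grips with 3 to 60 N. Pads are 18 mm wide; open, the fingers measure 123 mm over their backs; the gripper's body (75 mm by 187 mm) begins 45 mm behind the grasp point.
Start: joints at [-1.181, 0.689, -0.195, 1.565, 0.157, 0.902, -0.215], TCP at [0.218, 0.586, 0.25] pointing down, gripper open.
Joint ranges: [-3.01, 3.01], [-0.46, 2.08], [-1.47, 1.51], [0.13, 2.56], [-1, 4.14], [0.04, 2.09], [-2.66, 2.66]. Speed limits (rad/s): [2.57, 2.57, 3.14, 3.14, 3.14, 3.14, 3.14].

### API

Orientations are given as a unit quaternion [w, x, y, z].
In Python, from workcell import bot gives the robot as it stands. The module is installed in compiled form; this text tells all that it offers.
- The arm moves only by the tool play_rows, never from a script. Its argument "deltas" is one flat list of numbers, 7 for each row, row after row: the turn, a rotation vector about the tool's x, y, z in rad, then the shift along the tool's x, y, z in cm, then the opening, from -1 (shut) to 1 (fully open). In form: [rx, ry, rz, dx, dy, dz, claw, rx, ry, rz, dx, dy, dz, claw, ...]. A call has 1 to 8 rows; each row shifts and turns the pose as measured when the row begins, along the tool's axes as they then stand; what a row does not reach is not made up. A row lasts 1/10 s, in which the tool goes at most 50 mm and 8.59 degrees, less where a joint would pass 70% of its speed; a pose out of reach is approached as far as the arm can. A call with a gripper value outside its range is refused whole. The fingers move at their own pace and stop on an object; "force" is the grip in N (left out, the last holds). Time passes only in rows, so rows that do not move let the fingers close. It gives the time, the measured TCP pose, the force and the opening at its end, in the units of the state.
- bot.sense(): the state, without advancing time (a new reading comes with each control period).
- bot.read_camera(name): name is "scene" or "top" or "wrist"; returns the picture (400x640x3 uint8, blue, green, red); there is no depth.
- bot.get_calibration(name): a dict with "fx", "fy", "cx", "cy" (pixels), "world_from_camera" (4x4, takes a point from camera to world coordinates). Camera axes: x right, y down, z forward; pixel columns grow to the right and rows downward; lengths in m; the calibration is good to about 2 mm. The wrist camera is an equidistant fisheye: a pixel r from the principal point sees the ray r / f radians off the axis. A picture is of the moment at which its call begins: read the wrist's pose just before it. get_calibration takes no time and is no camera call; for the wrist camera it gives the pose at the moment of the call.
- bot.hand_in(): hands the job in, once; it reports no verdict.
The state is a dict: "clock": time; "joints": joint angles; "joint_velocities": joint speeds; "joint_efforts": joint torques, N m; "ee_pos": TCP position; "orientation": TCP orientation; "force": force on the tool from outside, world axes, zero at the start; "moment": the same for the moment, N m; "finger_gap": opening from 0.0 (shut) to 1.0 (fully open).
Only numpy, scipy, OpenCV 4.12 (cv2) and the standard library are available. Lean on these libraries where they do the work, as an engineer would, in place of code of your own. Each camera call takes 0.05 s, during which the arm holds its last target.

### The job

A small ring binder lies open on the desk and its upper stiff divider leaf has been left standing half up over the near pages. With your fingertips push that leaf over the rings until it lies flat on the far half: touch it only on its tab, not on the panel itself, and do not pinch it, flick it or press hard. Leave the lower divider leaf lying on the near pages, and do not disturb the mug or the label roll.

Things in the scene. Friction and masses are not known exactly. Their poses are not given: they have to be found in the camera images.
- binder: Ring binder lying open, fixed; black covers 164 x 120 mm. Origin: centre of its underside, on the desk; x points from the near half (robot side) to the far half, y along the spine, z up. White page blocks, 100 mm along y, lie 10 to 56 mm either side of the spine, tops 25 mm above the desk; a grey divider on the far one tops at 29 mm. Three steel rings, 12 mm outer radius about the hinge line, top at 44 mm.
- spine (a point): Middle of the hinge line of both leaves: 32 mm above the binder's origin; the hinge line runs along the binder's y axis. Its axes are the binder's.
- top_leaf_panel (a joint): Angle of the upper divider leaf about the hinge line: 0 = flat over the near half, pi/2 = upright, pi = flat on the far half (its stop). It starts raised at 0.5 to 1.1. The hinge is stiff (about 0.09 N m friction, 1 N at the tab): the leaf stays wherever it is left.
- tab_edge (a point): Middle of the free edge of the upper leaf's tab, in its mid-plane, 90 mm from the hinge line, 28 mm to the binder's +y side. The leaf is a stiff grey panel 100 mm wide along the spine, reaching 62 mm from the hinge line; the tab, 44 mm wide, reaches on to 90 mm. Rim 3 mm thick, 6 mm where white cards cover it. Lying flat, its mid-plane is 32 mm above the desk.
- under_leaf_panel (a joint): Angle of the lower divider leaf about the same hinge line: 0 = flat on the near pages, where it lies and must stay. Same hinge friction.
- under_tab_edge (a point): Middle of the free edge of the lower leaf's tab, 90 mm from the hinge line, 28 mm to the binder's -y side, 27 mm above the desk. The lower leaf is 4 mm thick and 100 mm wide, reaches 55 mm from the hinge line; its tab is 44 mm wide.
- mug_1: White mug, 79 mm across, 89 mm high, 114 mm long with its handle; loose bystander to the right of the sharps container. Origin at the centre of its underside.
- label_roll_a: White roll of labels lying flat, 84 mm across, 38 mm high; loose bystander to the right of the sharps container. Origin at the centre of its underside.
- sharps_bin: Yellow sharps container with a red lid, about 0.2 m high and 0.13 m across, fixed to the right of the binder (at x 0.47, y -0.11); keep wide grippers clear of it. Origin near the centre of its underside.

How it is judged:
At the end, for the whole second after the job is handed in: The upper leaf lies flat on the far half (within 0.1 rad, about 6 degrees, of its stop), the lower leaf lies flat on the near pages (below 0.1 rad), and mug and label roll stand within 15 mm of where they were (value of joint top_leaf_panel above 3.04 rad and value of joint under_leaf_panel below 0.1 rad and distance of each of mug_1, label_roll_a from where it was at the start of the episode below 0.015 m); the robot touches nothing.
It fails at once if the mug or the label roll is pushed, tipped or lifted (moved more than 15 mm) (distance of any of mug_1, label_roll_a from where it was at the start of the episode above 0.015 m).
It fails at once if the lower leaf is lifted off its pages (value of joint under_leaf_panel above 0.2 rad).
It fails at once if the upper leaf is pinched: the fingers press on both faces of its tab at once (contact force between the fingers and top_leaf_panel_c3 above 0.7 N and contact force between the fingers and top_leaf_panel_c5 above 0.7 N).
It fails at once if the fingers touch the upper leaf on its printed panel instead of its tab (over 1 N) (contact force between the fingers and top_leaf_panel_c0 above 1 N or contact force between the fingers and top_leaf_panel_c2 above 1 N or contact force between the fingers and top_leaf_panel_c4 above 1 N).
It fails at once if the upper leaf is flicked over (faster than 8 rad/s), or it or the binder is pressed with more than 60 N (velocity of joint top_leaf_panel above 8 rad/s or contact force between the fingers and binder above 60 N).
It also fails if it takes over 45 s, if anything falls off the work surface, if the arm or the gripper's body presses on something with over 40 N, if the wrist force passes 120 N, or if a joint passes its speed limit or range.

## Working session

There is one attempt and no reset: what is moved stays moved. The work goes in short steps, Python scripts to look and compute and a tool call to move; the robot and the scene stay as the last step left them, time stands still between calls to the robot, and variables do not carry over. Pictures are saved under pics/ and viewed, and the job is handed in when it is done.

Besides the shell and the picture viewer there is one more tool, called after "Request:" as name(argument=value, ...) on one line, values as JSON. play_rows: Moves the arm, as the interface text tells. Its arguments: {"type":"object","properties":{"deltas":{"type":"array","items":{"type":"number"}},"force":{"type":"number"}},"required":["deltas"]}

```bash
mkdir -p pics; python3 - <<'E'
from workcell import bot
import cv2
print(bot.sense())
for n in ["scene","top","wrist"]:
    c=bot.get_calibration(n); im=bot.read_camera(n); cv2.imwrite(f"pics/{n}0.png",im); print(n,c)
E
```

```text
{'clock': 0.0, 'joints': array([-1.18120038,  0.69001059, -0.19452529,  1.5663897 ,  0.15731189,
        0.90250356, -0.2150741 ]), 'joint_velocities': array([ 2.94794405e-04,  1.23650891e-03, -6.16376357e-04, -1.11840910e-03,
       -2.65544894e-04,  4.29736488e-04,  7.74486458e-05]), 'joint_efforts': array([ 5.81822428e-05, -5.27566373e+01, -1.26701351e+00, -1.53434712e+01,
       -5.26474952e-02,  6.14398610e-03,  1.56843007e-04]), 'ee_pos': array([0.21753053, 0.58523767, 0.24888154]), 'orientation': array([-9.96124489e-05,  1.76896060e-01,  9.84229072e-01, -9.53187712e-04]), 'force': array([-0.24912558,  0.29223458,  0.52349658]), 'moment': array([-0.03340961, -0.00805644, -0.06377828]), 'finger_gap': 1.005658673178758}
scene {'fx': 482.5231761349818, 'fy': 482.5231761349818, 'cx': 323.86313633623337, 'cy': 193.3976245344521, 'world_from_camera': array([[ 0.74391739, -0.48362827,  0.46118392,  0.02412033],
       [-0.66820008, -0.52822035,  0.52391976, -0.60550214],
       [-0.00977567, -0.69791616, -0.71611275,  0.75479099],
       [ 0.        ,  0.        ,  0.        ,  1.        ]])}
top {'fx': 376.3887123979017, 'fy': 376.3887123979017, 'cx': 323.50789414589576, 'cy': 203.41547759359813, 'world_from_camera': array([[ 0.02746833, -0.9973601 ,  0.06721851,  0.40726981],
       [-0.99918193, -0.02939069, -0.02777861, -0.06860383],
       [ 0.02968088, -0.06640049, -0.9973515 ,  0.923243  ],
       [ 0.        ,  0.        ,  0.        ,  1.        ]])}
wrist {'fx': 309.70691628693146, 'fy': 309.70691628693146, 'cx': 321.33653296221075, 'cy': 195.64887411582166, 'world_from_camera': array([[ 0.34852104,  0.90029421,  0.26077465,  0.15145438],
       [ 0.93729949, -0.33426733, -0.09866623,  0.61115337],
       [-0.00166018,  0.2788112 , -0.9603445 ,  0.38317013],
       [ 0.        ,  0.        ,  0.        ,  1.        ]])}
```

View pics/scene0.png

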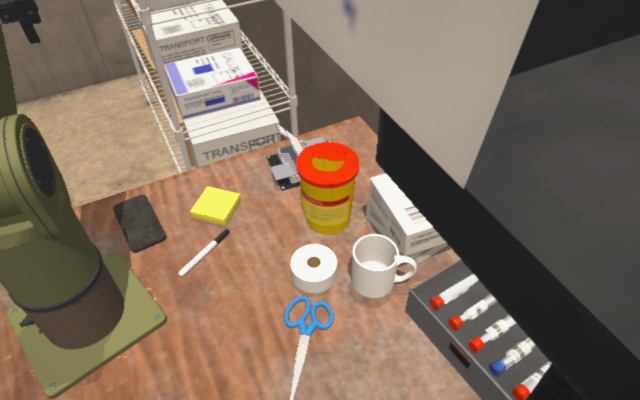

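View pics/top0.png

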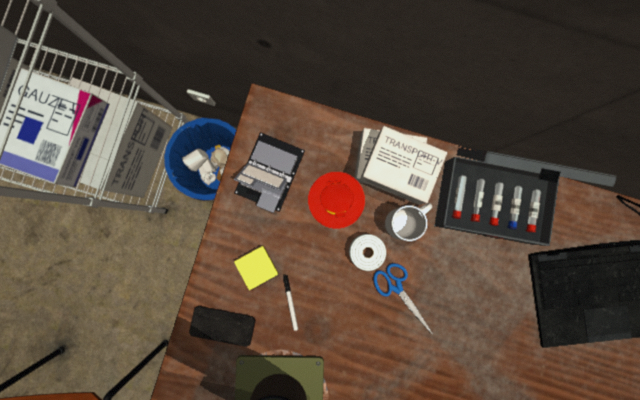

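View pics/wrist0.png

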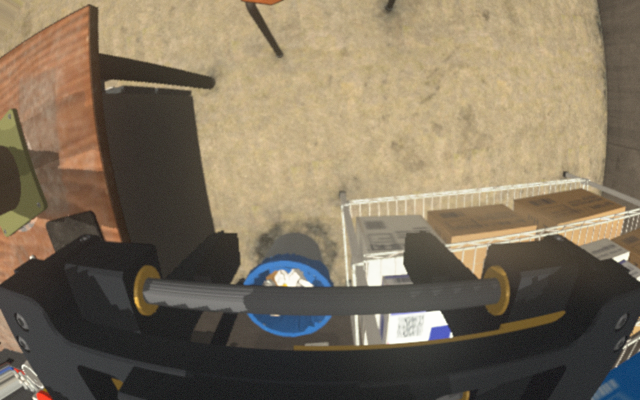

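```bash
python3 - <<'E'
import cv2
a=cv2.imread("pics/top0.png")[120:225,220:340]; cv2.imwrite("pics/top0z.png",cv2.resize(a,None,fx=5.5,fy=5.5,interpolation=cv2.INTER_CUBIC))
a=cv2.imread("pics/scene0.png")[115:215,250:350]; cv2.imwrite("pics/scene0z.png",cv2.resize(a,None,fx=6,fy=6,interpolation=cv2.INTER_CUBIC))
E
```

```text
(no output)
```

View pics/top0z.png

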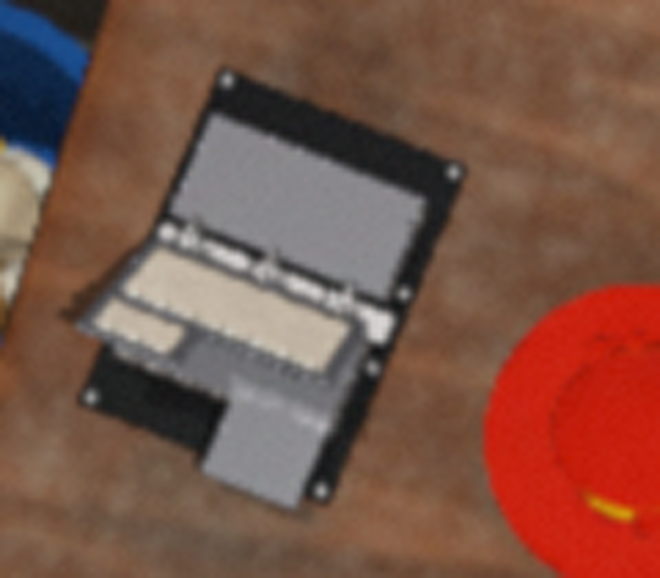

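View pics/scene0z.png

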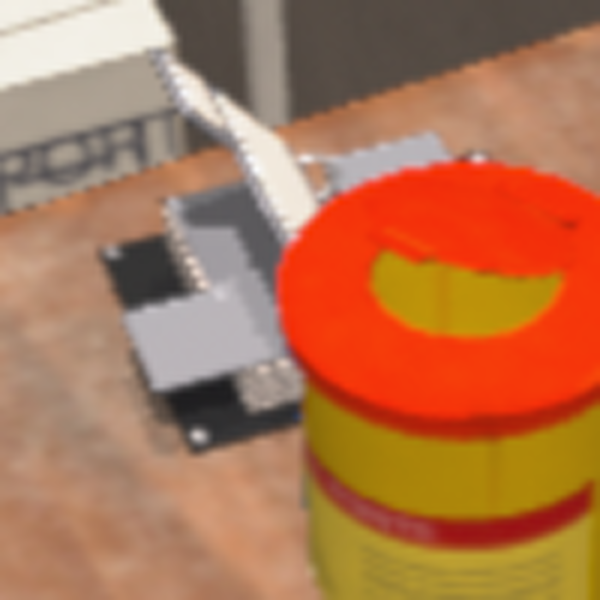

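```bash
cat > h.py <<'E'
import numpy as np
from workcell import bot
def ray(n,u,v,c=None):
    c=c or bot.get_calibration(n); T=c["world_from_camera"]
    d=np.array([(u-c["cx"])/c["fx"],(v-c["cy"])/c["fy"],1.]); d=T[:3,:3]@d
    return T[:3,3],d/np.linalg.norm(d)
def onz(n,u,v,z):
    o,d=ray(n,u,v); return o+d*(z-o[2])/d[2]
def tri(r1,r2):
    o1,d1=r1;o2,d2=r2
    s=np.linalg.lstsq(np.stack([d1,-d2],1),o2-o1,rcond=None)[0]
    p,q=o1+s[0]*d1,o2+s[1]*d2
    return (p+q)/2,np.linalg.norm(p-q)
E
python3 - <<'E'
from h import *
np.set_printoptions(precision=4,suppress=True)
Z=lambda u,v:(220+(u+.5)/5.5-.5,120+(v+.5)/5.5-.5)
S=lambda u,v:(250+(u+.5)/6-.5,115+(v+.5)/6-.5)
P=[onz("top",*Z(*q),.004) for q in [(227,80),(453,173),(90,397),(320,490)]]
P=np.array(P);print(P, P.mean(0))
x=P[0]+P[1]-P[2]-P[3]; y=P[0]+P[2]-P[1]-P[3]
print(np.degrees(np.arctan2(x[1],x[0])),np.degrees(np.arctan2(-y[0],y[1])),np.linalg.norm(x)/2,np.linalg.norm(y)/2)
# rivets seen in scene: near-left(110,253), near-right (198,435)
print("rivet tri",tri(ray("top",*Z(90,397)),ray("scene",*S(110,253))),tri(ray("top",*Z(320,490)),ray("scene",*S(198,435))))
th=np.arctan2(x[1],x[0]);R=np.array([[np.cos(th),-np.sin(th)],[np.sin(th),np.cos(th)]])
c=P.mean(0)[:2]
for nm,t,s in [("left tab",(72,316),(152,52))]:
    p,e=tri(ray("top",*Z(*t)),ray("scene",*S(*s))); print(nm,p,e,"binder",R.T@(p[:2]-c),p[2])
# tab outer edge seen in top: intersect with expected circle radius 90
for t in [(72,316),(178,352)]:
    o,d=ray("top",*Z(*t))
    for z in np.arange(.06,.13,.01):
        q=o+d*(z-o[2])/d[2]; b=R.T@(q[:2]-c); print(t,z,b,np.hypot(b[0],z-.032),np.arctan2(z-.032,-b[0]))
E
```

```text
[[ 0.6359  0.065   0.004 ]
 [ 0.5971 -0.0375  0.004 ]
 [ 0.4914  0.1199  0.004 ]
 [ 0.4531  0.0169  0.004 ]] [0.5444 0.0411 0.004 ]
-20.746034754835343 -20.552729326963785 0.1542800958916687 0.10973698978084424
rivet tri (array([0.4906, 0.12  , 0.0056]), np.float64(0.0015078784325325367)) (array([0.4524, 0.017 , 0.0068]), np.float64(0.0012154507549536782))
left tab [0.514  0.1101 0.0971] 0.002710713386064486 binder [-0.0529  0.0538] 0.09710393917398524
(72, 316) 0.06 [-0.0499  0.0626] 0.057195745220633774 0.5115700579705513
(72, 316) 0.06999999999999999 [-0.0503  0.0602] 0.06306474075736591 0.646699197814216
(72, 316) 0.07999999999999999 [-0.0508  0.0577] 0.06988124036753947 0.7571868129451593
(72, 316) 0.08999999999999998 [-0.0512  0.0552] 0.07739529673617028 0.8471547398630034
(72, 316) 0.09999999999999998 [-0.0517  0.0527] 0.08542303045148787 0.9207210732285717
(72, 316) 0.10999999999999997 [-0.0522  0.0503] 0.09383269301908449 0.9813827042161181
(72, 316) 0.11999999999999997 [-0.0526  0.0478] 0.10253034867771407 1.0319133755584238
(72, 316) 0.12999999999999995 [-0.0531  0.0453] 0.11144859125980665 1.0744517429063734
(178, 352) 0.06 [-0.0469  0.0161] 0.05464186441602273 0.5380093894691413
(178, 352) 0.06999999999999999 [-0.0474  0.0142] 0.0607625211880729 0.6756254722935194
(178, 352) 0.07999999999999999 [-0.0479  0.0122] 0.06781531855438447 0.7863856322320814
(178, 352) 0.08999999999999998 [-0.0484  0.0103] 0.07553961672767417 0.8754143478881626
(178, 352) 0.09999999999999998 [-0.0489  0.0084] 0.08374982253906463 0.9474713261283098
(178, 352) 0.10999999999999997 [-0.0494  0.0064] 0.09231638354330919 1.0064164213801559
(178, 352) 0.11999999999999997 [-0.0499  0.0045] 0.10114879821794992 1.055213259756056
(178, 352) 0.12999999999999995 [-0.0504  0.0025] 0.1101831516457274 1.0960925999220659
```

```bash
python3 - <<'E'
from h import *
np.set_printoptions(precision=4,suppress=True)
for z in (0,.1,.2,.3): print(z,onz("top",165,212,z),onz("top",2,200,z),onz("top",183,112,z), onz("scene",185,175,z),onz("scene",205,165,z))
import cv2
a=cv2.imread("pics/top0.png")[0:230,0:260]; cv2.imwrite("pics/topsh.png",cv2.resize(a,None,fx=2.5,fy=2.5))
a=cv2.imread("pics/scene0.png")[0:200,80:330]; cv2.imwrite("pics/scsh.png",cv2.resize(a,None,fx=3,fy=3))
E
```

```text
0 [0.4373 0.2895 0.    ] [0.455  0.6775 0.    ] [0.6856 0.2592 0.    ] [0.316  0.2039 0.    ] [0.3679 0.202  0.    ]
0.1 [0.4341 0.2508 0.1   ] [0.4498 0.5967 0.1   ] [0.6555 0.2237 0.1   ] [0.2773 0.0967 0.1   ] [0.3224 0.095  0.1   ]
0.2 [0.4308 0.212  0.2   ] [0.4446 0.5159 0.2   ] [0.6253 0.1882 0.2   ] [ 0.2387 -0.0106  0.2   ] [ 0.2768 -0.012   0.2   ]
0.3 [0.4275 0.1732 0.3   ] [0.4395 0.4351 0.3   ] [0.5952 0.1527 0.3   ] [ 0.2    -0.1178  0.3   ] [ 0.2313 -0.1189  0.3   ]
```

View pics/topsh.png

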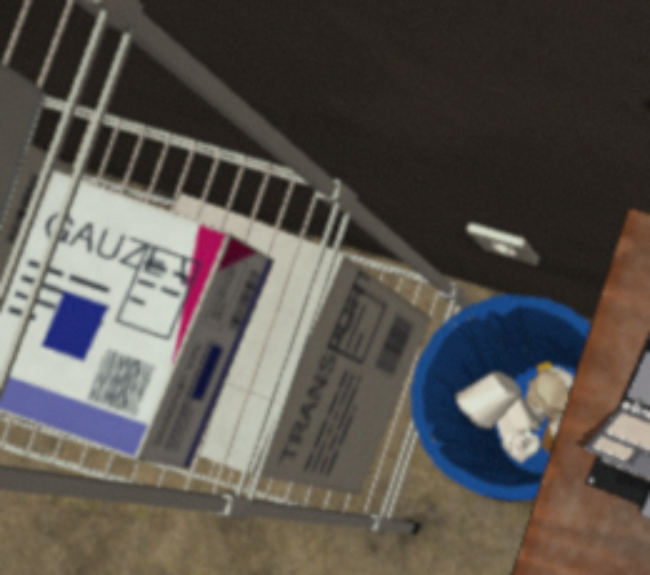

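View pics/scsh.png

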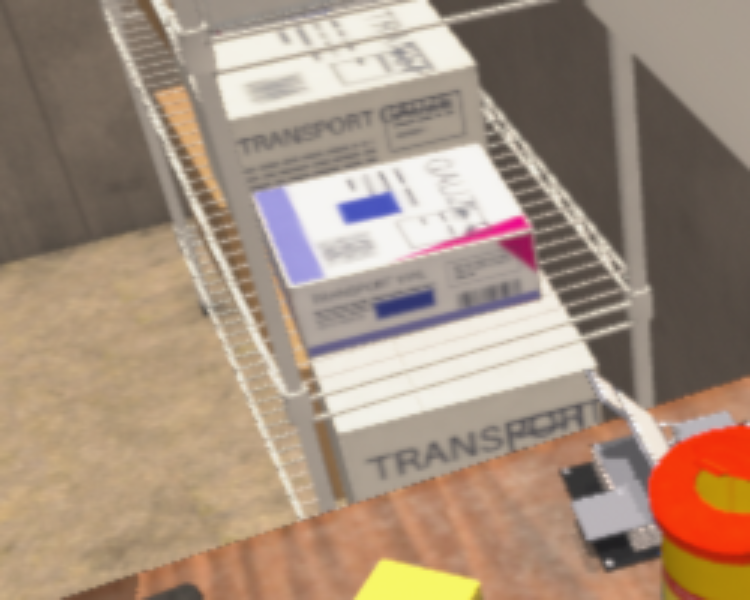

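```bash
python3 - <<'E'
from h import *
np.set_printoptions(precision=4,suppress=True)
for t in [(91,201),(151,208)]: print(tri(ray("top",*t),ray("scene",177,130)))
print(tri(ray("top",134,76),ray("scene",293,100)),tri(ray("top",180,116),ray("scene",293,100)))
E
```

```text
(array([ 0.4647,  0.5615, -0.1578]), np.float64(0.007104538803109804))
(array([ 0.4157,  0.3426, -0.0023]), np.float64(0.06976965501606501))
(array([ 0.8432,  0.4736, -0.1818]), np.float64(0.0014190772591432766)) (array([0.6774, 0.2625, 0.0036]), np.float64(0.0077435772368899605))
```

Request:
play_rows(deltas=[0,0,0,-2.5,-3.5,0,-1,0,0,0,-2.5,-3.5,0,-1,0,0,0,-2.5,-3.5,0,-1,0,0,0,-3,-3.5,0,-1,0,0,0,-3,-3.5,0,-1,0,0,0,-3,-3.5,0,-1,0,0,0,-3,-3.5,0,-1,0,0,0,-3,-3.5,0,-1], force=10)

```text
clock: 0.95
ee_pos: [0.331, 0.2398, 0.2459]
orientation: [-0.002, 0.171, 0.985, 0.002]
force: [0.8, -0.2, -0.7]
finger_gap: 0.298
```

Request:
play_rows(deltas=[0,0,0,-3,-1.4,0,-1,0,0,0,-3,-1.4,0,-1,0,0,0,-3,-1.4,0,-1,0,0,0,-3,-1.4,0,-1,0,0,0,-3,-1.4,0,-1,0,0,0,-2,-1,0,-1,0,0,0,0,0,0,-1])

```text
clock: 1.65
ee_pos: [0.4692, 0.0918, 0.2446]
orientation: [-0.002, 0.176, 0.984, -0.001]
force: [-0.1, 1.2, -0.3]
finger_gap: 0.009
```

```bash
cat >> h.py <<'E'
C=np.array([.544,.041]); th=np.radians(-20.65); Rb=np.array([[np.cos(th),-np.sin(th)],[np.sin(th),np.cos(th)]])
def tcp_b():
    s=bot.sense(); p=s["ee_pos"]; b=Rb.T@(p[:2]-C)
    from scipy.spatial.transform import Rotation as Ro
    q=s["orientation"]; M=Ro.from_quat([q[1],q[2],q[3],q[0]]).as_matrix()
    print("t",round(s["clock"],2),"binder mm",(b*1000).round(1),"tip z",round(1000*(p+M[:,2]*.011)[2],1),"yaw err",round(np.degrees(np.arctan2(M[1,1],M[0,1]))-69.35,2),"tz",M[:,2].round(3),"F",s["force"].round(1),"gap",round(s["finger_gap"],2))
def pic(n,f,box=None,k=1):
    import cv2; im=bot.read_camera(n)
    if box: im=im[box[1]:box[3],box[0]:box[2]]
    cv2.imwrite("pics/"+f,cv2.resize(im,None,fx=k,fy=k,interpolation=cv2.INTER_CUBIC))
E
python3 - <<'E'
from h import *
tcp_b(); pic("wrist","w1.png"); pic("top","t1.png",(200,90,360,230),5)
E
```

```text
t 1.65 binder mm [-87.9  21.2] tip z 233.6 yaw err 0.34 tz [-0.004 -0.001 -1.   ] F [-0.1  1.2 -0.3] gap 0.01
```

View pics/w1.png

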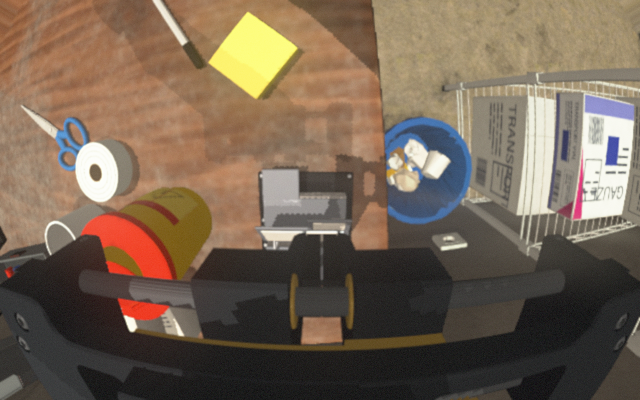

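View pics/t1.png

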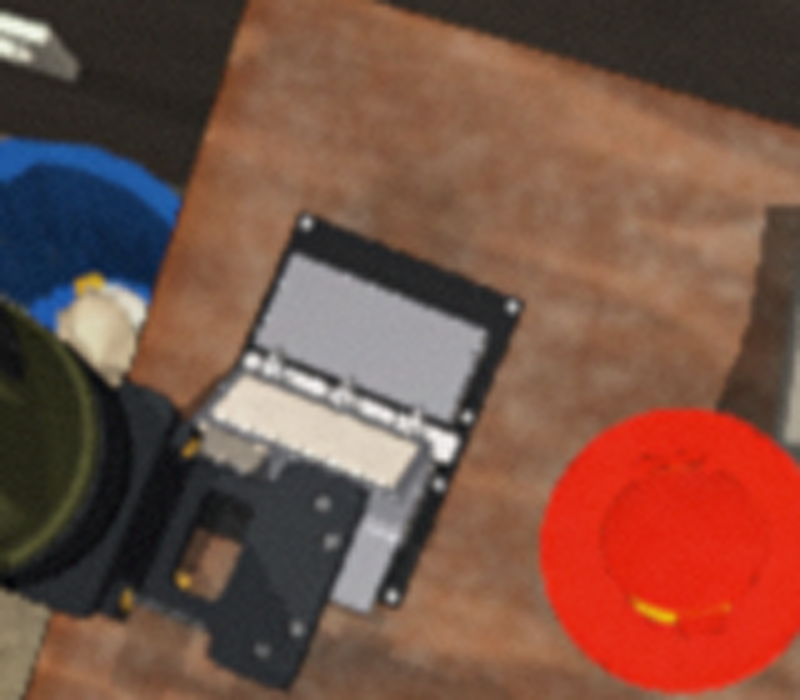

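Request:
play_rows(deltas=[0,0,0,0.3,0.4,3.5,-1,0,0,0,0,0.3,3.5,-1,0,0,0,0,0,3.5,-1,0,0,0,0,0,2.5,-1,0,0,0,0,0,1,-1,0,0,0,0,0,0,-1])

```text
clock: 2.35
ee_pos: [0.461, 0.1142, 0.102]
orientation: [-0.003, 0.166, 0.986, 0.003]
force: [0.4, -0.3, -0.1]
finger_gap: 0.007
```

```bash
python3 - <<'E'
from h import *
tcp_b(); pic("wrist","w2.png",(220,130,420,290),4); pic("scene","s2.png",(230,80,370,200),5)
E
```

```text
t 2.35 binder mm [-103.5   39.2] tip z 91.0 yaw err 1.52 tz [-0.006  0.008 -1.   ] F [ 0.4 -0.3 -0.1] gap 0.01
```

View pics/w2.png

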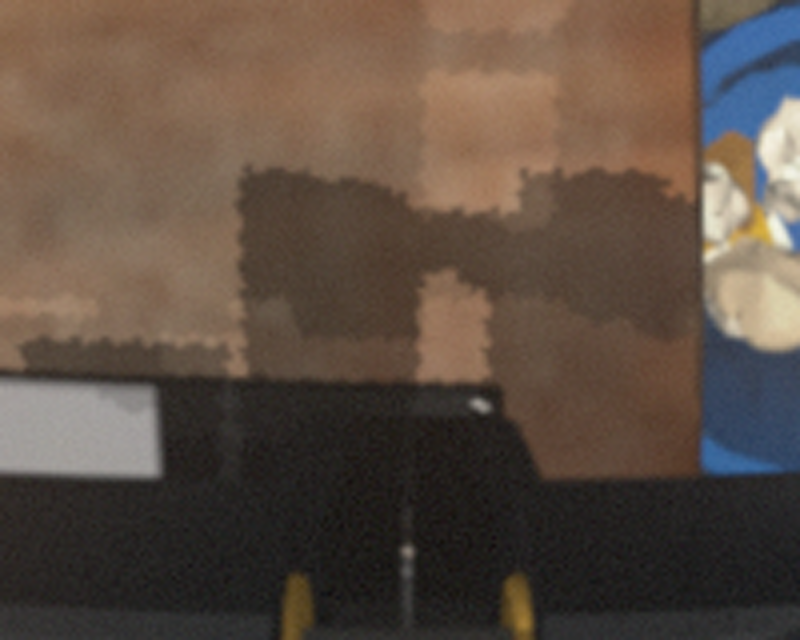

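View pics/s2.png

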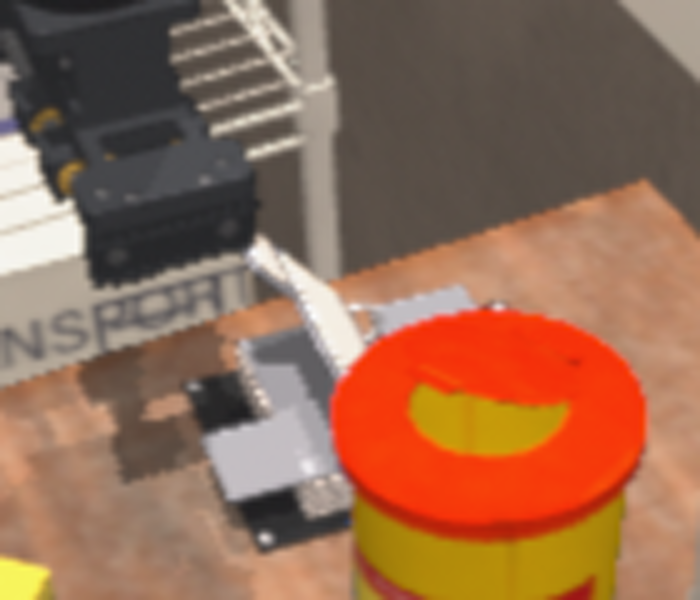

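```bash
cat >> h.py <<'E'
def proj(n,p):
    c=bot.get_calibration(n);T=np.linalg.inv(c["world_from_camera"]);q=T[:3,:3]@p+T[:3,3]
    return c["fx"]*q[0]/q[2]+c["cx"],c["fy"]*q[1]/q[2]+c["cy"]
E
python3 - <<'E'
from h import *
s=bot.sense()["ee_pos"]
bx=np.array([.936,-.353,0]);by=np.array([.353,.936,0])
for dz in (-.011,.053):
  for a in (-.009,.009):
    for b in (-.018,.018):
      u,v=proj("scene",s+a*bx+b*by+[0,0,dz]); print(dz,a,b,(u-230)*5,(v-80)*5)
E
```

```text
-0.011 -0.009 -0.018 120.32091554373267 299.6071587739925
-0.011 -0.009 0.018 98.39259127577876 251.17011540734495
-0.011 0.009 -0.018 160.58906869472764 289.6689708715999
-0.011 0.009 0.018 137.86481089252987 241.65242716449086
0.053 -0.009 -0.018 102.7025585654016 178.80724355346308
0.053 -0.009 0.018 80.19342068701434 130.98044948553115
0.053 0.009 -0.018 144.89841343139346 168.9502187629806
0.053 0.009 0.018 121.5157796143319 121.55826953904914
```

Request:
play_rows(deltas=[0,0,-0.02,-0.7,-0.4,0.1,-1,0,0,0,-0.7,-0.4,0.1,-1,0,0,0,-0.7,-0.3,0,-1,0,0,0,-0.5,0,0,-1,0,0,0,0,0,0,-1,0,0,0,0,0,0,-1])

```text
clock: 3.05
ee_pos: [0.4876, 0.0938, 0.1044]
orientation: [0.001, 0.157, 0.988, 0.005]
force: [0.1, 0.3, 0.2]
finger_gap: 0.008
```

```bash
python3 - <<'E'
from h import *
tcp_b(); pic("top","t3.png",(220,110,340,230),5)
print(onz("top",337,200,.2))
E
```

```text
t 3.05 binder mm [-71.4  29.5] tip z 93.4 yaw err 2.62 tz [ 0.004  0.01  -1.   ] F [0.1 0.3 0.2] gap 0.01
[ 0.46338502 -0.11460442  0.2       ]
```

View pics/t3.png

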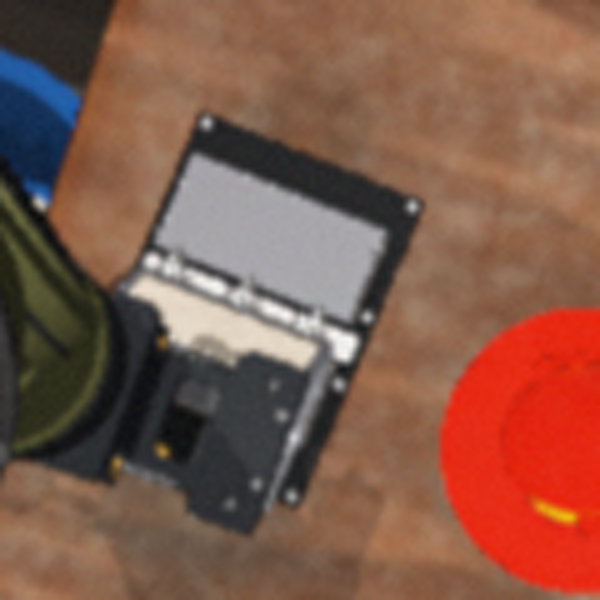

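Request:
play_rows(deltas=[0,0,0.04,-0.6,-0.1,0,-1,0,0,0.01,-0.6,0,-0.1,-1,0,0,0,-0.6,0,-0.2,-1,0,0,0,-0.6,0,-0.2,-1,0,0,0,0,0,0,-1])

```text
clock: 3.6
ee_pos: [0.5088, 0.085, 0.1096]
orientation: [-0.001, 0.182, 0.983, 0.005]
force: [-0.5, -0.6, -0.1]
finger_gap: 0.008
```

```bash
python3 - <<'E'
from h import *
tcp_b(); pic("top","t4.png",(220,110,340,230),5);pic("scene","s4.png",(230,80,370,200),5)
E
```

```text
t 3.6 binder mm [-48.4  28.8] tip z 98.6 yaw err -0.34 tz [-0.001  0.01  -1.   ] F [-0.5 -0.6 -0.1] gap 0.01
```

View pics/t4.png

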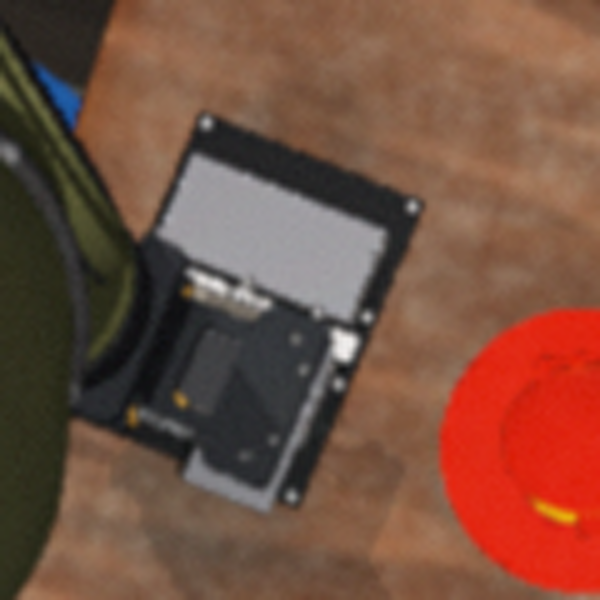

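View pics/s4.png

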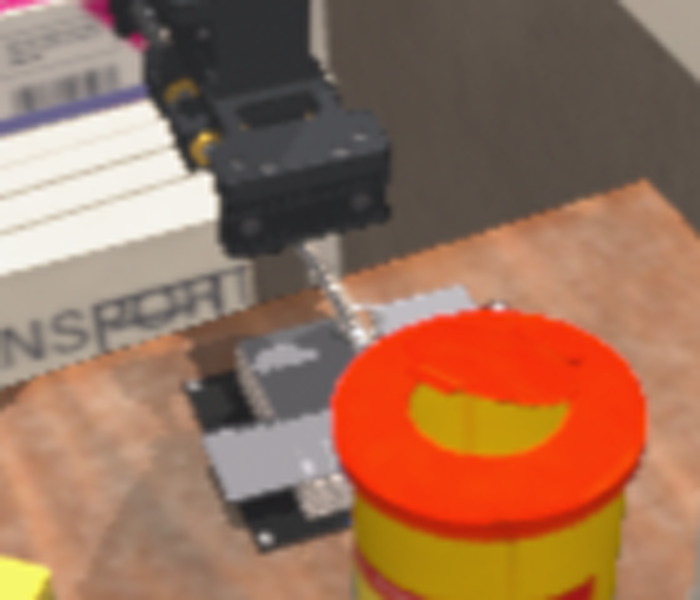

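Request:
play_rows(deltas=[0,0,0,-0.7,0,-0.2,-1,0,0,0,-0.7,0,-0.2,-1,0,0,0,-0.7,0,-0.2,-1,0,0,0,-0.7,0,-0.1,-1,0,0,0,-0.6,0,-0.1,-1,0,0,0,-0.4,0,0,-1,0,0,0,0,0,0,-1])

```text
clock: 4.4
ee_pos: [0.5472, 0.0702, 0.1175]
orientation: [-0.002, 0.182, 0.983, 0.005]
force: [0.0, 1.0, -0.3]
finger_gap: 0.003
```

```bash
python3 - <<'E'
from h import *
tcp_b(); pic("scene","s5.png",(230,80,370,200),5)
E
```

```text
t 4.4 binder mm [-7.3 28.4] tip z 106.6 yaw err -0.35 tz [-0.001  0.01  -1.   ] F [ 0.   1.  -0.3] gap 0.0
```

View pics/s5.png

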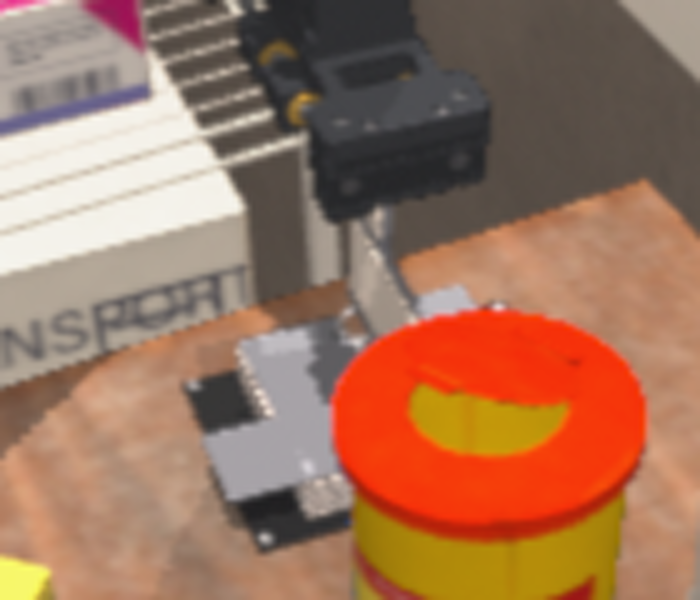

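Request:
play_rows(deltas=[0,0,0,-0.7,0,-0.1,-1,0,0,0,-0.7,0,0,-1,0,0,0,-0.7,0,0.1,-1,0,0,0,-0.7,0,0.2,-1,0,0,0,-0.7,0,0.3,-1,0,0,0,0,0,0,-1])

```text
clock: 5.05
ee_pos: [0.5815, 0.0564, 0.1114]
orientation: [-0.003, 0.182, 0.983, 0.004]
force: [-1.0, 0.4, 0.0]
finger_gap: 0.005
```

```bash
python3 - <<'E'
from h import *
tcp_b(); pic("scene","s6.png",(230,80,370,200),5)
E
```

```text
t 5.05 binder mm [29.7 27.7] tip z 100.4 yaw err -0.32 tz [-0.003  0.009 -1.   ] F [-1.   0.4  0. ] gap 0.01
```

View pics/s6.png

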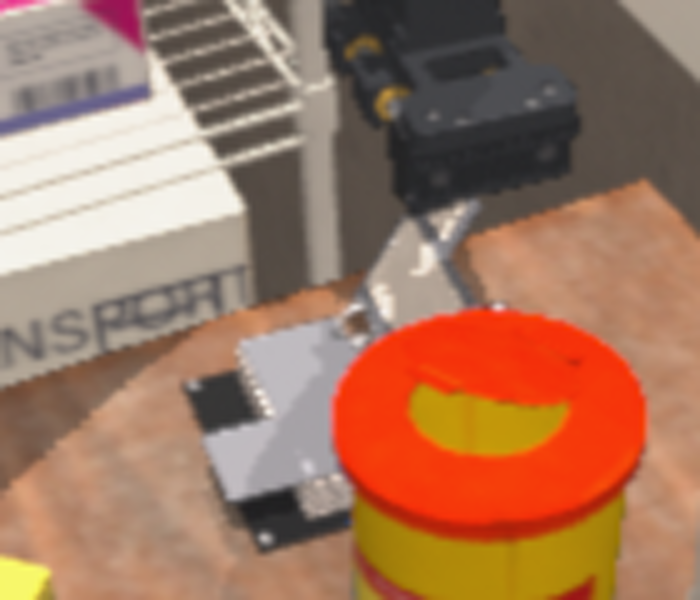

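Request:
play_rows(deltas=[0,0,0,-0.7,0,0.2,-1,0,0,0,-0.7,0,0.45,-1,0,0,0,-0.7,0,0.6,-1,0,0,0,-0.6,0,0.7,-1,0,0,0,-0.5,0,0.7,-1,0,0,0,0,0,0,-1])

```text
clock: 5.7
ee_pos: [0.6135, 0.0444, 0.0822]
orientation: [-0.003, 0.182, 0.983, 0.004]
force: [0.8, -1.0, -0.9]
finger_gap: 0.007
```

```bash
python3 - <<'E'
from h import *
tcp_b(); pic("scene","s7.png",(230,80,370,200),5)
E
```

```text
t 5.7 binder mm [63.8 27.6] tip z 71.2 yaw err -0.29 tz [-0.004  0.009 -1.   ] F [ 0.8 -1.  -0.9] gap 0.01
```

View pics/s7.png

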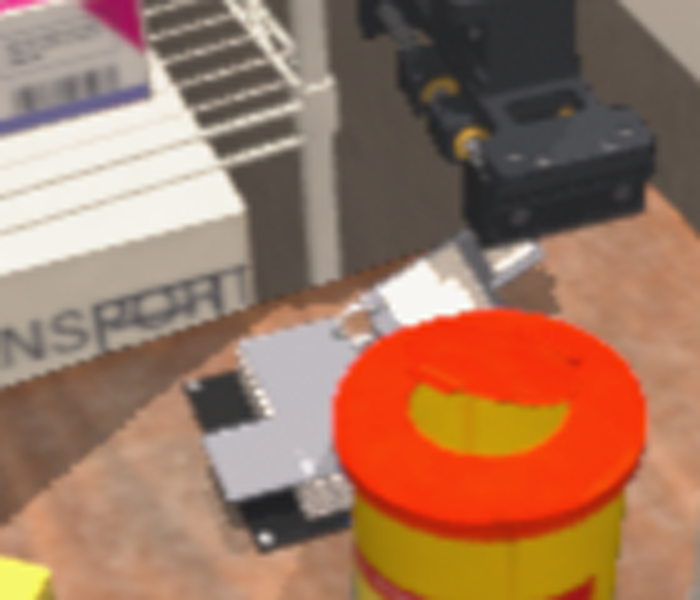

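Request:
play_rows(deltas=[0,0,0,-0.4,0,0.8,-1,0,0,0,-0.4,0,0.8,-1,0,0,0,-0.2,0,0.7,-1,0,0,0,-0.1,0,0.5,-1,0,0,0,0,0,0.2,-1,0,0,0,0,0,0,-1])

```text
clock: 6.35
ee_pos: [0.6247, 0.0407, 0.0501]
orientation: [-0.002, 0.181, 0.983, 0.004]
force: [-0.7, -0.3, 1.1]
finger_gap: 0.007
```

```bash
python3 - <<'E'
from h import *
tcp_b(); pic("scene","s8.png",(230,80,370,200),5)
E
```

```text
t 6.35 binder mm [75.6 28.2] tip z 39.1 yaw err -0.25 tz [-0.003  0.009 -1.   ] F [-0.7 -0.3  1.1] gap 0.01
```

View pics/s8.png

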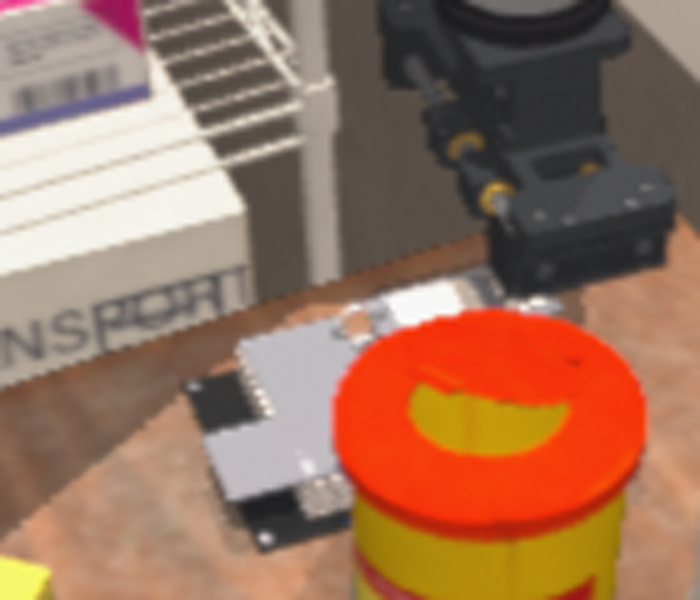

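Request:
play_rows(deltas=[0,0,0,0,0,0.2,-1,0,0,0,0,0,0.15,-1,0,0,0,0,0,0,-1])

```text
clock: 6.7
ee_pos: [0.625, 0.0407, 0.0471]
orientation: [-0.002, 0.181, 0.983, 0.004]
force: [-0.3, 0.6, -0.2]
finger_gap: 0.006
```

```bash
python3 - <<'E'
from h import *
tcp_b()
E
```

```text
t 6.7 binder mm [75.9 28.3] tip z 36.1 yaw err -0.25 tz [-0.002  0.009 -1.   ] F [-0.3  0.6 -0.2] gap 0.01
```

Request:
play_rows(deltas=[0,0,0,0,0,0.12,-1,0,0,0,0,0,0.1,-1])

```text
clock: 6.9
ee_pos: [0.6251, 0.0407, 0.0462]
orientation: [-0.001, 0.181, 0.983, 0.004]
force: [-3.3, -0.6, 11.9]
finger_gap: 0.006
```

```bash
python3 - <<'E'
from h import *
tcp_b()
E
```

```text
t 6.9 binder mm [76.  28.4] tip z 35.2 yaw err -0.25 tz [-0.001  0.009 -1.   ] F [-3.3 -0.6 11.9] gap 0.01
```

Request:
play_rows(deltas=[0,0,0,0,0,-0.5,-1,0,0,0,0,0,-2,-1,0,0,0,0,0,-4,-1,0,0,0,0,0,-4,-1,0,0,0,0,0,-4,-1,0,0,0,1,3,-2,-1,0,0,0,2,4,0,-1,0,0,0,0,0,0,-1])

```text
clock: 7.7
ee_pos: [0.6223, 0.1165, 0.2195]
orientation: [-0.001, 0.183, 0.983, 0.005]
force: [-0.5, 0.6, 0.1]
finger_gap: 0.008
```

```bash
python3 - <<'E'
from h import *
tcp_b(); pic("scene","s9.png"); pic("scene","s9z.png",(230,80,370,200),5); pic("top","t9.png",(200,90,360,210),5)
pic("wrist","w9.png")
import cv2
for n,a,b in [("scene","scene0","s9")]:
    d=cv2.absdiff(cv2.imread(f"pics/{a}.png"),cv2.imread(f"pics/{b}.png"))
    print("mug/roll diff",d[235:300,285:420].mean())
E
```

```text
t 7.7 binder mm [46.7 98.2] tip z 208.5 yaw err -0.47 tz [-0.001  0.01  -1.   ] F [-0.5  0.6  0.1] gap 0.01
mug/roll diff 2.9696866096866095
```

View pics/s9z.png

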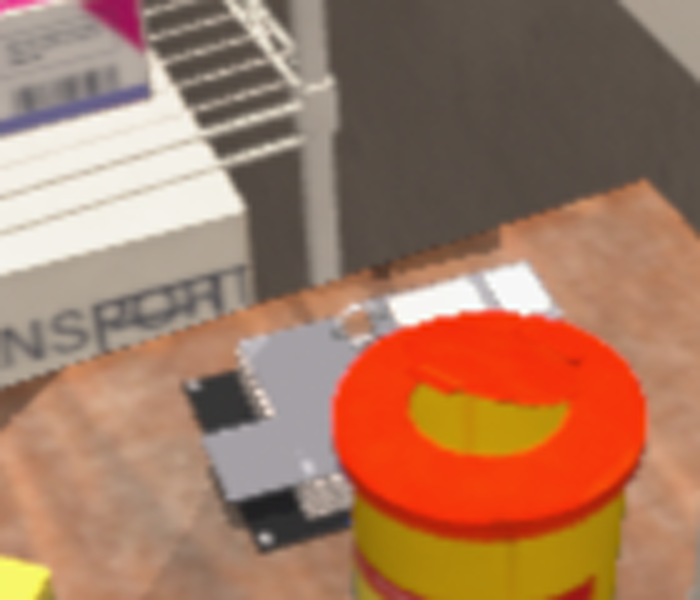

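View pics/t9.png

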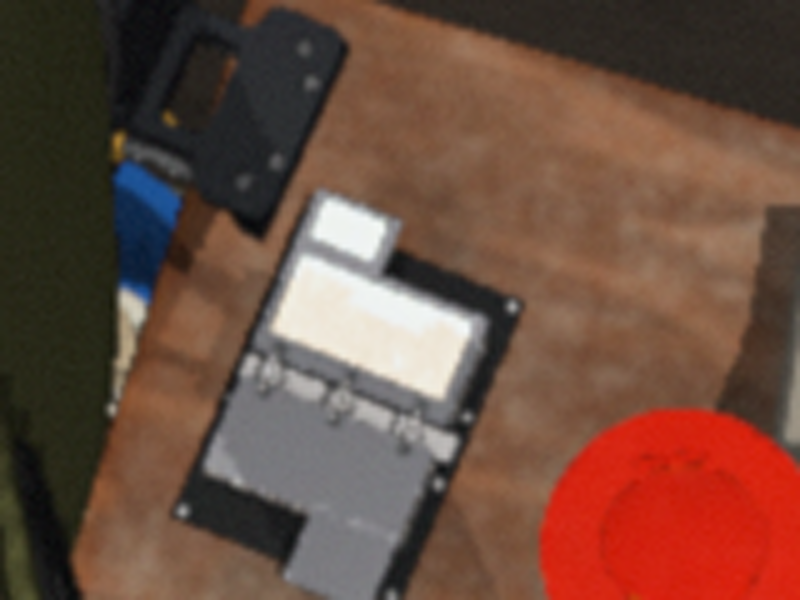

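View pics/w9.png

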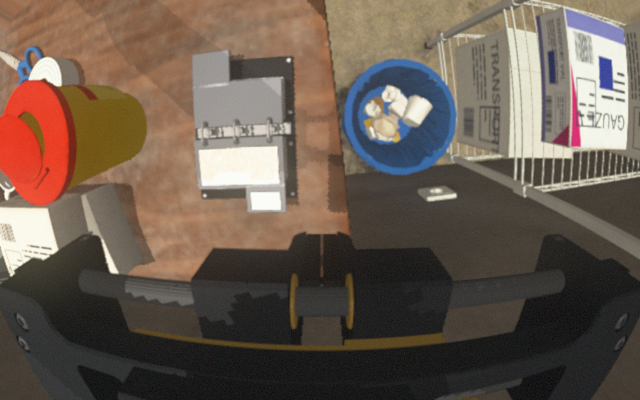

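The leaf lies on the far half, its tab at about (350,225) in the top crop. The lower leaf is still flat. I'll check the tab height by triangulation before handing in.

```bash
python3 - <<'E'
from h import *
T=lambda u,v:(200+(u+.5)/5-.5,90+(v+.5)/5-.5)
S=lambda u,v:(230+(u+.5)/5-.5,80+(v+.5)/5-.5)
# outer-left tab corner and white-card outer corner
for t,s in [((398,220),(557,308)),((320,192),(528,263))]:
    p,e=tri(ray("top",*T(*t)),ray("scene",*S(*s))); print((Rb.T@(p[:2]-C)).round(4),p[2].round(4),round(e,4))
import cv2
a=cv2.imread("pics/scene0.png")[225:305,280:425].astype("float32");b=cv2.imread("pics/s9.png")[225:305,280:425].astype("float32")
print("shift px",cv2.phaseCorrelate(a.mean(2),b.mean(2)))
E
```

```text
[0.0881 0.0081] 0.0376 0.0024
[0.0884 0.0478] 0.0344 0.0004
shift px ((-0.015730003734290676, -0.000286699899433529), 0.9970174507300059)
```

```bash
python3 - <<'E'
from workcell import bot
print(bot.hand_in())
E
```

```text
the job is handed in; nothing more can be done
None
```

The upper leaf now lies flat on the far half of the binder, and I handed the job in at about 8 s of the 45 s allowed. I pushed the tab over with the closed fingertips in slow steps around the hinge. It met its stop with the fingertips 35 mm above the desk, at about 12 N. I then lifted clear and moved the arm away.

**Upper leaf:** Two tab corners triangulated after release came out at 34 mm and 38 mm high, about 88 mm from the hinge. That fits a flat leaf: the rim top would be at 33.5 mm and the card top at 35 mm. The 38 mm reading is a little high, and its two camera rays missed each other by 2.4 mm. Even so, it keeps the leaf well within the 0.1 rad limit.

**Lower leaf:** It looks flat on the near pages in all views. I judged this by eye and did not measure its angle.

**Mug and label roll:** The scene picture of that area shifted by less than 0.02 pixels between start and end, so they did not move.

**Disagreement on the way:** The arm drifted about 2 cm sideways during the descent. I corrected this before touching the leaf.

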